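# Firmness test of a cut soap slice

## Robot

A 6-joint arm with a two-finger parallel gripper is mounted at the origin on a cart in front of the work surface, level with it; the furniture and walls round the work are solid. World frame = base frame: x ahead of the robot, y to its left, z up, the work surface at z = 0. Lengths are in m, angles in degrees, forces in N, time in s.
With the tool pointing down it reaches from about 0.325 to 0.85 m from the base axis. Payload 15.5 kg.
Tool frame: the origin (TCP) lies midway between the tips of the shut fingers; the grasp point (between the pads) lies 19 mm behind it; z points along the fingers, y is the line along which they close (so a half turn about z gives the same grasp; the last joint's range is limited). The gripper opens to 91 mm and grips with 3 to 60 N. Pads are 32 mm wide; open, the fingers measure 118 mm over their backs; the gripper's body (76 mm by 178 mm) begins 60 mm behind the grasp point.
Start: joints at [-73.253, 28.281, 77.091, -0, 74.628, -5.472], TCP at [0.236, -0.579, 0.214] pointing down, gripper open.
Joint ranges: [-166.48, 166.48], [-47.26, 123.95], [12.59, 153.08], [-70.14, 250.14], [6.76, 159.57], [-176.63, 176.63]. Speed limits (degrees/s): [108.29, 108.29, 147.25, 172.46, 172.46, 172.46].

## Interface

Orientations are given as a 3x3 rotation matrix whose columns are the frame's x, y, z axes.
In Python, from bench import ctrl gives the robot as it stands. The module is installed in compiled form; this text tells all that it offers. Calls block until the motion is done:
- ctrl.goto(position, orientation): joint-space move of the TCP to a pose.
- ctrl.move_l(position, vel=0.15, ori=None, contact_N=None): straight line of the TCP; ori=None keeps the orientation; vel is the mean speed in m/s. With contact_N (N) it stops when the force on the tool has changed by that much, and returns True; else False.
- ctrl.movej(angles): joint-space move.
- ctrl.command_gripper(opening): opening from 0.0 (shut) to 1.0 (fully open); the grip force is fixed at half the most; returns when the fingers have stopped.
- ctrl.sleep(seconds).
- ctrl.ik(position, orientation): joint angles nearest the present ones, or None.
- ctrl.read_camera(name): name is "scene" or "top"; returns the picture (384x512x3 uint8, blue, green, red); there is no depth.
- ctrl.camera_params(name): a dict with "fx", "fy", "cx", "cy" (pixels), "D" ([k1, k2, p1, p2, k3] as OpenCV has them; the pictures are not rectified), "pose" (4x4, takes a point from camera to world coordinates). Camera axes: x right, y up, looking along -z (the intrinsics and any distortion apply to the point x, -y, -z); pixel columns grow to the right and rows downward; lengths in m; the calibration is good to about 2 mm. A picture is of the moment at which its call begins. camera_params takes no time and is no camera call.
A pose or a line that the arm cannot do raises ctrl.MotionError and nothing moves.
- ctrl.sign_off(): hands the job in; it is judged then, once.
Readings, each from a call of its own:
- ctrl.current_t(): time.
- ctrl.current_q(): joint angles.
- ctrl.current_dq(): joint speeds.
- ctrl.current_effort(): joint torques, N m.
- ctrl.current_tool_pos(): TCP position.
- ctrl.current_eef_rot(): TCP orientation.
- ctrl.current_contact_force(): force on the tool from outside, world axes, zero at the start.
- ctrl.current_wrist_torque(): the same for the moment, N m.
- ctrl.current_grip_width(): opening from 0.0 (shut) to 1.0 (fully open).
- ctrl.current_grasp_force(): force on a finger pad.
Only numpy, scipy, OpenCV 4.12 (cv2) and the standard library are available. Lean on these libraries where they do the work, as an engineer would, in place of code of your own. Each camera call takes 0.05 s, during which the arm holds its last target. There are 200 camera calls.

## Task

Get the firmness tester ready by turning the reset knob on its dial anticlockwise until the maximum hand is fully back at its zero stop. Then take the cut soap slice that stands on the open table (not the whole block), lower it upright through the narrow slot in the tester's top plate onto the sprung probe and press down slowly until the load hand stands between the two long marks on the dial, never past the second one, so that the maximum hand it carries along shows no more either. Finish while still gripping the slice and holding that load steady, and leave everything else where it stands.

Things in the scene. Friction and masses are not known exactly. Their poses are not given: they have to be found in the camera images.
- soap_slice: cut slice of lilac soap standing alone on the open table (the slices on the far cutting board are not meant): a slab 25.3 mm thick (its x) by 66.7 mm long (its y) by 57.3 mm tall (z), standing on its long narrow face; origin at the centre of its underside. 0.07 to 0.12 kg, rigid. It may change places with the block
- tester: firmness tester: grey case 136 mm (its x) by 250 mm (its y), 70 mm high, fixed to the table; origin on the table under its centre. Aluminium top plate with the slot on its -y half, round dial (120 mm across, knob in the middle, knob top 111 mm above the table) on its +y half; slot centre at y = -66 mm, dial centre at y = +64 mm
- slot_mouth (a point): centre of the slot, level with the top plate's top (70 mm above the table); axes as the tester's, z up. The straight slot is 27.3 mm wide (x) and 68.7 mm long (y), 2 mm more than the slice each way; its mouth flares by 4 mm all round at 45 degrees over the top 4 mm. At the right load the slice is about 21 mm deep in it, 36 mm still above the plate
- probe_tip (a point): tip of the round-nosed steel probe (11 mm thick) under the middle of the slot, on a sprung rocker arm. At rest it lies 12 mm below the top plate's top; it yields downward by up to 17 mm: 2 N to start it, about 9 N more for each 10 mm, and 1 N while it carries the maximum hand along
- reset_knob (a point): top of the reset knob, on its vertical axis in the middle of the dial. Black bar grip 28 mm long (this point's x), 12 mm wide (its y), straight sides reaching 24 mm down from the top; the dial's glass lies 29 mm below the top. The knob turns with the maximum hand; x points along that hand
- peak_hand (a joint): angle of the maximum hand (short, broad, diamond-ended) and its knob, rad: 0 at the zero stop, growing clockwise seen from above, up to 1.7. It stays where left (light friction, 0.01 N m); the load hand carries it upward. Starts at 1.2 to 1.5, left by the last test. At 0 it points 0.85 rad anticlockwise of the tester's +x
- load_hand (a joint): angle of the load hand (long, thin), rad: 0 unloaded, grows clockwise by 1 rad for each 10 mm that the probe is pressed down. The two long marks on the dial stand at 0.7 and 1.1 rad; the small marks run from 0 to 1.6, 0.1 apart. It is zero in the same direction as the maximum hand
- soap_block: uncut block of the same soap, 71 mm (x) by 67 mm (y) by 57 mm tall, too big for the slot; origin at the centre of its underside. Leave it alone
- scent_bottle: brown bottle with black cap, 61 mm across and 104 mm tall, standing behind the tester; origin under its centre. Leave it alone
- small_jar: small pigment jar with white lid, 47 mm across and 47 mm tall, standing in front on the right; origin under its centre. Leave it alone
There are look-alikes about, which are no part of the job. There is more than one size of the soap_slice; the job needs the smallest.

How it is judged (in metres and radians):
On the way, in this order (a step that is already met when the one before it is completed fails the run):
1. the maximum hand is back at its zero stop (within 0.08 rad) (value of joint peak_hand below 0.08 rad), for 0.2 s.
2. the slice's lower edge is in the slot (more than 6 mm below the plate's top, within 5 mm of its centre) (z of soap_slice in the frame of slot_mouth below -0.006 m and horizontal distance between soap_slice and slot_mouth below 0.005 m), for 0.2 s.
At the end, for the whole second after the job is handed in: through the last second the gripper holds the slice upright in the slot (within 5 mm of centre, lower edge over 16 mm below the plate top), pressed on the probe and at rest, load hand at 0.66 to 1.14 rad; the maximum hand, zeroed before, at no more than 1.15 rad (value of joint load_hand between 0.66 and 1.14 rad and value of joint peak_hand between 0.62 and 1.15 rad and z of soap_slice in the frame of slot_mouth below -0.016 m and horizontal distance between soap_slice and slot_mouth below 0.005 m and angle between the z axis of soap_slice and the z axis of slot_mouth, either way round below 0.1 rad and angle between the y axis of soap_slice and the y axis of slot_mouth, either way round below 0.12 rad and contact force between the fingers and soap_slice above 18 N and linear speed of soap_slice below 0.03 m/s); the arm keeps its last pose, push and grip.
It fails at once if the soap block is pushed away (more than 30 mm) (distance of soap_block from where it was at the start of the episode above 0.03 m).
It fails at once if the scent bottle is pushed away (more than 30 mm) (distance of scent_bottle from where it was at the start of the episode above 0.03 m).
It fails at once if the small jar is pushed away (more than 30 mm) (distance of small_jar from where it was at the start of the episode above 0.03 m).
It also fails if it takes over 64 s, if anything falls off the work surface, if the arm or the gripper's body presses on something with over 40 N, if the wrist force passes 120 N, or if a joint passes its speed limit or range.

## Working session

There is one attempt and no reset: what is moved stays moved. The work goes in short steps, each a Python script; the robot and the scene stay as the last script left them, time stands still between calls to the robot, and variables do not carry over. Pictures are saved under pics/ and viewed, at most 10 in all, crops included, and the job is handed in when it is done.

```bash
mkdir -p pics; ls; python3 - <<'E'
from bench import ctrl
import cv2,numpy as np
for n in("scene","top"):
    im=ctrl.read_camera(n); cv2.imwrite(f"pics/{n}0.png",im)
    p=ctrl.camera_params(n); print(n,{k:np.round(p[k],4).tolist() for k in p})
E
```

```text
pics
scene {'fx': 388.8494, 'fy': 388.8494, 'cx': 257.9469, 'cy': 189.0728, 'D': [-0.0636, 0.0, 0.0, 0.0, 0.0], 'pose': [[-0.8132, 0.2382, -0.5309, -0.0487], [-0.5819, -0.3319, 0.7424, 0.8076], [0.0006, 0.9127, 0.4085, 0.5864], [0.0, 0.0, 0.0, 1.0]]}
top {'fx': 350.1425, 'fy': 350.1425, 'cx': 258.9817, 'cy': 191.0143, 'D': [0.0132, 0.0, 0.0, 0.0, 0.0], 'pose': [[0.0068, 0.9902, -0.1392, 0.4448], [-1.0, 0.0072, 0.0021, -0.0283], [0.0031, 0.1392, 0.9903, 0.9516], [0.0, 0.0, 0.0, 1.0]]}
```

View pics/top0.png

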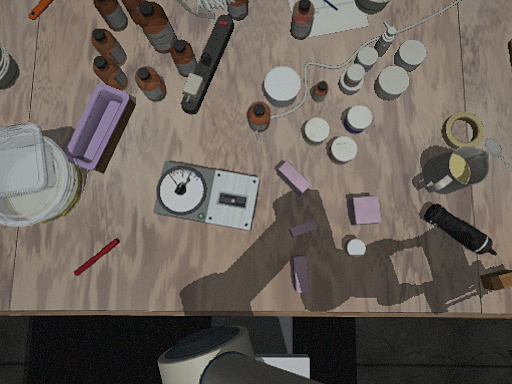

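View pics/scene0.png

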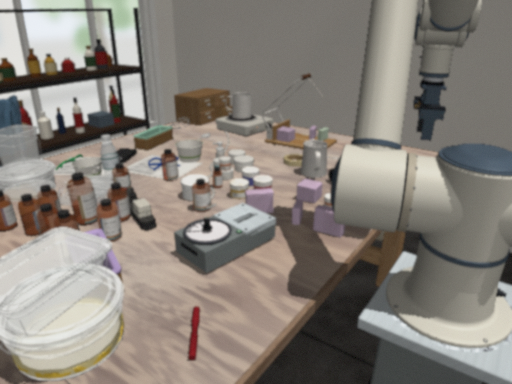

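Top view: slice candidates are at (293,177), (302,229) and (300,274), with the block at (366,209). The tester dial is at (181,189), its slot at (234,199), and the jar at (356,247). I'll check the candidates in a close crop.

```bash
python3 - <<'E'
import cv2,numpy as np
t=cv2.imread("pics/top0.png"); s=cv2.imread("pics/scene0.png")
g=lambda a:(255*(a/255.)**.6).astype('uint8')
a=cv2.resize(t[155:305,265:385],None,fx=4,fy=4,interpolation=cv2.INTER_CUBIC)
cv2.imwrite("pics/c1.png",g(a))
b=cv2.resize(t[155:235,145:265],None,fx=6.6,fy=6.6,interpolation=cv2.INTER_CUBIC)
cv2.imwrite("pics/c2.png",b)
b=cv2.resize(s[165:245,235:355],None,fx=6.6,fy=6.6,interpolation=cv2.INTER_CUBIC)
cv2.imwrite("pics/c3.png",g(b))
E
```

```text
(no output)
```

View pics/c1.png

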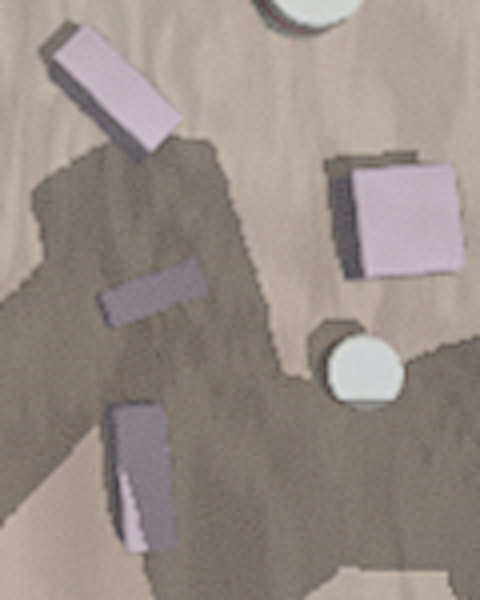

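View pics/c2.png

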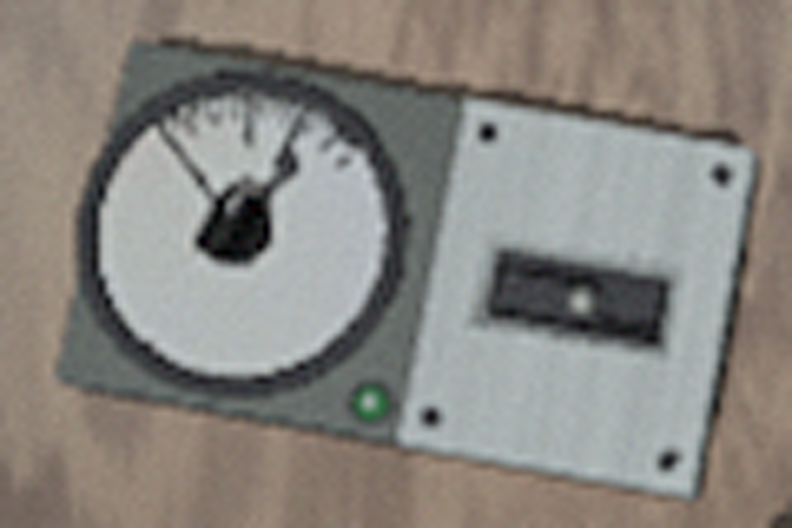

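View pics/c3.png

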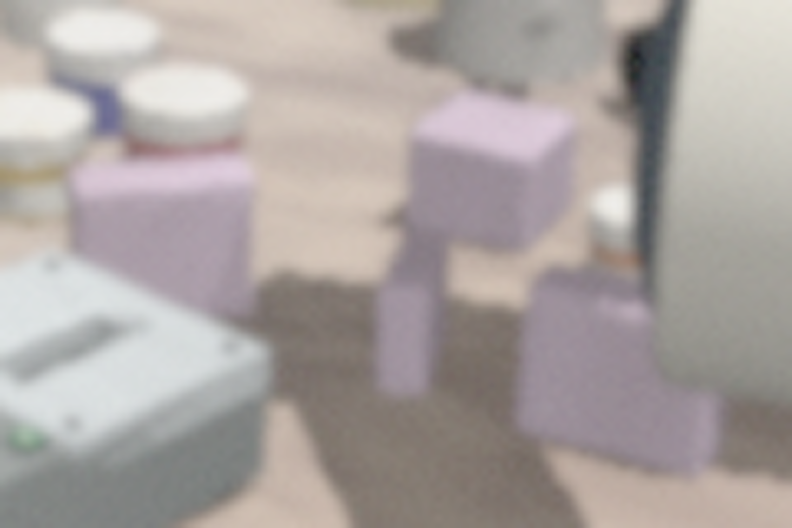

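The (302,229) slice is the smallest: about 27 px × 9 px, versus roughly 35 px for its two neighbours. I'll fit its pose and the tester's from the images.

```bash
cat > h.py <<'E'
import numpy as np, cv2
from scipy.optimize import least_squares, minimize
from bench import ctrl
def proj(n,P):
    c=ctrl.camera_params(n); T=np.linalg.inv(c["pose"]); P=np.atleast_2d(P)
    q=(P@T[:3,:3].T+T[:3,3])*[1,-1,-1]
    K=np.array([[c["fx"],0,c["cx"]],[0,c["fy"],c["cy"]],[0,0,1]])
    return cv2.projectPoints(q,np.zeros(3),np.zeros(3),K,np.array(c["D"]))[0][:,0]
def ray(n,uv,z):
    c=ctrl.camera_params(n); K=np.array([[c["fx"],0,c["cx"]],[0,c["fy"],c["cy"]],[0,0,1]])
    u=cv2.undistortPoints(np.array([[uv]],float),K,np.array(c["D"]))[0,0]
    M=np.array(c["pose"]); d=M[:3,:3]@[u[0],-u[1],-1]; o=M[:3,3]
    return o+d*(z-o[2])/d[2]
def Rz(a): return np.array([[np.cos(a),-np.sin(a),0],[np.sin(a),np.cos(a),0],[0,0,1]])
def box(x,y,a,s,z0=0):
    p=np.array([[i,j,k] for i in(-.5,.5) for j in(-.5,.5) for k in(0,1)])*s
    return p@Rz(a).T+[x,y,z0]
def down(a):  # tool y (closing line) at world angle a, z down
    y=np.array([np.cos(a),np.sin(a),0]); z=np.array([0,0,-1.]); return np.column_stack([np.cross(y,z),y,z])
def fitbox(n,im,roi,s,x0,z0=0,S=4,thr=6):
    r0,r1,c0,c1=roi; f=cv2.GaussianBlur(im,(0,0),.7).astype(float)[r0:r1,c0:c1]
    L=cv2.resize(f[...,0]-f[...,2],None,fx=S,fy=S,interpolation=cv2.INTER_CUBIC)
    m=(L>thr).astype(np.uint8); k,l,st,_=cv2.connectedComponentsWithStats(m)
    b=1+np.argmax(st[1:,4]); m=(l==b).astype(np.uint8)
    def cost(p):
        uv=(proj(n,box(p[0],p[1],p[2],s,z0))-[c0,r0]+.5)*S-.5
        o=np.zeros(m.shape,np.uint8); cv2.fillConvexPoly(o,np.round(cv2.convexHull((uv*16).astype(np.float32))).astype(int),1,shift=4)
        return 1-(o&m).sum()/(o|m).sum()
    best=min((minimize(cost,[x0[0],x0[1],a],method="Nelder-Mead",options=dict(initial_simplex=np.array([[x0[0],x0[1],a],[x0[0]+.01,x0[1],a],[x0[0],x0[1]+.01,a],[x0[0],x0[1],a+.2]]),xatol=1e-5,fatol=1e-4)) for a in (x0[2]-.15,x0[2],x0[2]+.15)),key=lambda r:r.fun)
    return best.x,best.fun,m.sum()/S/S
E
python3 - <<'E'
from h import *
t=cv2.imread("pics/top0.png")
S=np.array([.0253,.0667,.0573])
# long axis in image right/up-ish: c1 (102,312)->(205,272)
a=ray("top",(265+102/4,155+312/4),.0573)[:2];b=ray("top",(265+205/4,155+272/4),.0573)[:2]
d=b-a; yaw=np.arctan2(d[1],d[0])-np.pi/2; print("rough",(a+b)/2,np.linalg.norm(d),yaw)
for th in(-5,0,5,10): print("slice",th,fitbox("top",t,(215,245,282,325),S,[*(a+b)/2,yaw],thr=th))
U=lambda u,v:((u+.5)/6.6-.5+145,(v+.5)/6.6-.5+155)
uv=np.array([U(135,40),U(755,148),U(697,497),U(60,380),U(578,299),U(495,252),U(668,282),U(660,345),U(487,315)])
P=np.array([[.068,.125,.07],[.068,-.125,.07],[-.068,-.125,.07],[-.068,.125,.07],[0,-.066,.058],
 [.0142,-.066+.035,.067],[.0142,-.066-.035,.067],[-.0142,-.066-.035,.067],[-.0142,-.066+.035,.067]])
f=lambda p:(proj("top",P@Rz(p[2]).T+[p[0],p[1],0])-uv).ravel()
r=least_squares(f,[.43,.1,-.17],loss="soft_l1"); p=r.x; print("tester",p,np.round(r.fun.reshape(-1,2),1).tolist())
T=lambda q:Rz(p[2])@q+[p[0],p[1],0]
print("knob pix",proj("top",T(np.array([0,.064,.111]))),"seen",U(235,225))
k=T(np.array([0,.064,.08]));tip=ray("top",U(303,107),.08); dm=ray("top",U(287,165),.08)
for q in(tip,dm):
  w=np.arctan2(*(q-k)[1::-1]); print("peak",.85+p[2]-w)
q=ray("top",U(155,120),.08);w=np.arctan2(*(q-k)[1::-1]); print("load",.85+p[2]-w)
print("scene corners",proj("scene",[T(np.array([.068,-.125,.07])),T(np.array([-.068,-.125,.07]))]),"seen (243.3,203.2),(276.2,218.3)")
print(T(np.array([0,-.066,.07])),k)
for name,pos,aa in(("knob",k,0),("slot",T(np.array([0,-.066,.1])),0)):
  for h in range(-180,181,30):
    j=ctrl.ik(np.array([pos[0],pos[1],.15]),down(np.radians(h))); print(name,h,None if j is None else np.round(j).tolist())
E
```

```text
rough [ 0.47648141 -0.14381702] 0.07059473292407904 -2.768025329124697
slice -5 (array([ 0.47793745, -0.14294033, -2.76829294]), np.float64(0.2162629757785467), np.float64(226.5))
slice 0 (array([ 0.46900461, -0.07954506, -2.87080828]), np.float64(0.972972972972973), np.float64(2.6875))Traceback (most recent call last):
  File "<stdin>", line 7, in <module>
  File "h.py", line 24, in fitbox
    b=1+np.argmax(st[1:,4]); m=(l==b).astype(np.uint8)
        ~~~~~~~~~^^^^^^^^^^
    return _wrapfunc(a, 'argmax', axis=axis, out=out, **kwds)
    return bound(*args, **kwds)
ValueError: attempt to get argmax of an empty sequence
```

```bash
cat > fit1.py <<'E'
from h import *
U=lambda u,v:((u+.5)/6.6-.5+145,(v+.5)/6.6-.5+155)
uv=np.array([U(135,40),U(755,148),U(697,497),U(60,380),U(578,299),U(495,252),U(668,282),U(660,345),U(487,315)])
P=np.array([[.068,.125,.07],[.068,-.125,.07],[-.068,-.125,.07],[-.068,.125,.07],[0,-.066,.058],
 [.0142,-.066+.035,.067],[.0142,-.066-.035,.067],[-.0142,-.066-.035,.067],[-.0142,-.066+.035,.067]])
f=lambda p:(proj("top",P@Rz(p[2]).T+[p[0],p[1],0])-uv).ravel()
r=least_squares(f,[.43,.1,-.17],loss="soft_l1"); p=r.x; print("tester",p,np.round(r.fun.reshape(-1,2),1).tolist())
T=lambda q:Rz(p[2])@q+[p[0],p[1],0]
print("knob pix",proj("top",T(np.array([0,.064,.111]))),"seen",U(235,225))
k=T(np.array([0,.064,.08]))
for n,c in(("tip",(303,107)),("dm",(287,165)),("load",(155,120))):
  q=ray("top",U(*c),.08); w=np.arctan2(*(q-k)[1::-1]); print(n,.85+p[2]-w)
print("scene corners",proj("scene",[T(np.array([.068,-.125,.07])),T(np.array([-.068,-.125,.07]))]),"seen (243.3,203.2),(276.2,218.3)")
print(T(np.array([0,-.066,.07])),k)
for name,pos in(("knob",k),("slot",T(np.array([0,-.066,.1])))):
  for h in range(-180,181,45):
    j=ctrl.ik(np.array([pos[0],pos[1],.15]),down(np.radians(h))); print(name,h,None if j is None else np.round(j).tolist())
t=cv2.imread("pics/top0.png"); S=np.array([.0253,.0667,.0573])
for th in(-14,-11,-8,-6): print("slice",th,fitbox("top",t,(215,245,282,325),S,[.4779,-.143,.373],thr=th))
E
python3 fit1.py
```

```text
tester [ 0.55815989  0.10263335 -0.17039258] [[-1.0, -0.2], [0.8, 0.4], [0.1, 0.2], [-1.2, 0.3], [0.3, 0.0], [0.2, -1.1], [1.0, -0.9], [0.2, 0.5], [-0.7, 0.2]]
knob pix [[178.19472526 187.98003837]] seen (180.1818181818182, 188.66666666666669)
tip 1.1063580535528785
dm 1.2512158137913159
load 0.010643190059544061
scene corners [[243.95642349 201.32670021]
 [276.83041169 216.39254291]] seen (243.3,203.2),(276.2,218.3)
[0.54696832 0.03758914 0.07      ] [0.56901232 0.16570652 0.08      ]
knob -180 [10.0, 30.0, 86.0, -0.0, 64.0, -170.0]
knob -135 [10.0, 30.0, 86.0, -0.0, 64.0, 145.0]
knob -90 [10.0, 30.0, 86.0, -0.0, 64.0, 100.0]
knob -45 [10.0, 30.0, 86.0, -0.0, 64.0, 55.0]
knob 0 [10.0, 30.0, 86.0, -0.0, 64.0, 10.0]
knob 45 [10.0, 30.0, 86.0, -0.0, 64.0, -35.0]
knob 90 [10.0, 30.0, 86.0, -0.0, 64.0, -80.0]
knob 135 [10.0, 30.0, 86.0, -0.0, 64.0, -125.0]
knob 180 [10.0, 30.0, 86.0, -0.0, 64.0, -170.0]
slot -180 None
slot -135 [-2.0, 26.0, 92.0, -0.0, 61.0, 133.0]
slot -90 [-2.0, 26.0, 92.0, -0.0, 61.0, 88.0]
slot -45 [-2.0, 26.0, 92.0, -0.0, 61.0, 43.0]
slot 0 [-2.0, 26.0, 92.0, -0.0, 61.0, -2.0]
slot 45 [-2.0, 26.0, 92.0, -0.0, 61.0, -47.0]
slot 90 [-2.0, 26.0, 92.0, -0.0, 61.0, -92.0]
slot 135 [-2.0, 26.0, 92.0, -0.0, 61.0, -137.0]
slot 180 None
slice -14 (array([ 0.4777438 , -0.1440842 ,  0.35747828]), np.float64(0.1109630757518082), np.float64(326.6875))
slice -11 (array([ 0.47771034, -0.14405306,  0.36205343]), np.float64(0.05264270613107824), np.float64(283.3125))
slice -8 (array([ 0.47775772, -0.14357476,  0.37598264]), np.float64(0.11413748378728927), np.float64(256.125))
slice -6 (array([ 0.47789702, -0.14287617,  0.37690334]), np.float64(0.17827780181739505), np.float64(237.375))
```

```bash
cat > s1.py <<'E'
from h import *
p=[.55816,.10263,-.1704]; k=Rz(p[2])@[0,.064,0]+[p[0],p[1],0]
im=cv2.imread("pics/top0.png")
print("dial centre pred crop",(proj("top",[k[0],k[1],.08])-[145,155]+.5)*6.6)
a0=.85+p[2]-1.2+np.pi/2
ctrl.command_gripper(.5)
ctrl.goto([k[0],k[1],.2],down(a0))
f0=np.array(ctrl.current_contact_force())
print("c",ctrl.move_l([k[0],k[1],.089],vel=.1,contact_N=6), ctrl.current_tool_pos())
F=lambda:np.round(np.array(ctrl.current_contact_force())-f0,1)
print(F()); ctrl.command_gripper(0)
print("w",ctrl.current_grip_width()*91,ctrl.current_grasp_force(),F(),np.round(ctrl.current_wrist_torque(),2),ctrl.current_tool_pos(),ctrl.current_t())
cv2.imwrite("pics/t1.png",ctrl.read_camera("top"))
E
python3 s1.py
```

```text
dial centre pred crop [[240.76413862 233.00798184]]
c False [0.5694397  0.16576043 0.08957299]
[ 0.5  1.2 -0.7]
w 11.71227367066888 29.960679709911346 [ 5.8 18.2 -5.5] [ 3.44 -1.04 -0.01] [0.57022638 0.16779525 0.08924951] 5.6667
```

```bash
cat > s2.py <<'E'
from h import *
p=[.55816,.10263,-.1704]
a0=.85+p[2]-1.2+np.pi/2
F=lambda:np.round(ctrl.current_contact_force(),1)
c=np.array(ctrl.current_tool_pos()); f=F()
for i in range(3):
    c=np.array(ctrl.current_tool_pos()); c[2]=.0893; ctrl.move_l(c,vel=.03); print(F(),np.round(ctrl.current_tool_pos(),4),np.round(ctrl.current_wrist_torque(),2))
for d in (.2,.4,.6,.8,1.0,1.1,1.15,1.2,1.23,1.26):
    ctrl.move_l(c,vel=.05,ori=down(a0+d)); R=np.array(ctrl.current_eef_rot())
    print(d,F(),np.round(ctrl.current_wrist_torque(),2),"peak",round(float(np.mod(.85+p[2]+np.pi/2-np.arctan2(R[1,1],R[0,1])+1,2*np.pi)-1),3),round(ctrl.current_t(),1))
    if abs(ctrl.current_wrist_torque()[2])>.6: break
cv2.imwrite("pics/t2.png",ctrl.read_camera("top"))
E
python3 s2.py
```

```text
[ 0.8  3.8 -2.4] [0.5703 0.168  0.0893] [ 0.74 -0.3  -0.  ]
[ 0.   2.4 -1.2] [0.5703 0.168  0.0893] [ 0.58 -0.29 -0.04]
[ 1.3  2.7 -1.9] [0.5703 0.1681 0.0893] [ 0.57 -0.27  0.05]
0.2 [ 1.2  3.8 -2.3] [ 0.84 -0.36  0.02] peak 1.004 6.8
0.4 [ 0.8  6.  -3.1] [ 1.09 -0.31  0.02] peak 0.803 7.2
0.6 [ 1.  6. -2.] [ 1.31 -0.39  0.01] peak 0.603 7.5
0.8 [ 0.7  6.1 -2.7] [ 1.53 -0.33 -0.02] peak 0.403 7.9
1.0 [ 0.9  8.2 -3.2] [ 1.66 -0.33 -0.01] peak 0.203 8.2
1.1 [ 0.2  8.7 -1.8] [ 1.72 -0.31 -0.01] peak 0.103 8.5
1.15 [ 0.8  8.3 -2.1] [ 1.77 -0.2   0.04] peak 0.053 8.7
1.2 [ 0.3  8.7 -3.4] [ 1.78 -0.17  0.05] peak 0.003 9.0
1.23 [ 0.8  9.  -1.9] [ 1.74 -0.13 -0.78] peak -0.026 9.2
```

```bash
cat > s3.py <<'E'
from h import *
ctrl.command_gripper(.5); c=np.array(ctrl.current_tool_pos()); c[2]=.2; ctrl.move_l(c,vel=.2)
ctrl.goto([.45,0.06,.22],down(.36))
im=ctrl.read_camera("top"); cv2.imwrite("pics/t3.png",im); S=np.array([.0253,.0667,.0573])
for th in(-14,-11,-8,-5,0,5): 
    try: print("slice",th,fitbox("top",im,(215,245,282,325),S,[.4779,-.143,.373],thr=th))
    except Exception as e: print(e)
b=np.hstack([cv2.resize(im[155:235,145:235],None,fx=4.4,fy=4.4,interpolation=cv2.INTER_CUBIC),cv2.resize(im[165:245,260:350],None,fx=4.4,fy=4.4,interpolation=cv2.INTER_CUBIC)]); cv2.imwrite("pics/c4.png",b); print(ctrl.current_t())
E
python3 s3.py
```

```text
slice -14 (array([ 0.47872564, -0.1426749 ,  0.33875564]), np.float64(0.1881334070388797), np.float64(322.5625))
slice -11 (array([ 0.47831686, -0.14320921,  0.36369725]), np.float64(0.10238761023876097), np.float64(262.0625))
slice -8 (array([ 0.47786097, -0.14288368,  0.37628609]), np.float64(0.16493506493506493), np.float64(241.125))
slice -5 (array([ 0.47791647, -0.14298235,  0.3736043 ]), np.float64(0.26179143228039814), np.float64(213.25))
slice 0 (array([ 0.45384399, -0.08536023, -0.09178526]), np.float64(0.9623948540326571), np.float64(4.75))
attempt to get argmax of an empty sequence
12.2833
```

View pics/c4.png

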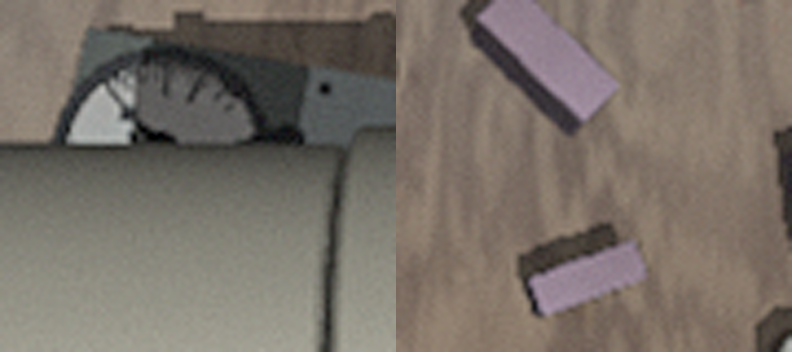

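Both hands sit at the zero direction at the left of the dial, and the lit slice top fits (0.478, -0.143, 0.37 rad). Now I'll grasp the slice.

```bash
cat > s4.py <<'E'
from h import *
F=lambda:np.round(ctrl.current_contact_force(),1)
s=np.array([.4779+.0013,-.1430+.003]); a=.371
ctrl.command_gripper(.62)
ctrl.goto([*s,.15],down(a)); 
print(ctrl.move_l([*s,.030],vel=.1,contact_N=8),F())
ctrl.command_gripper(0)
print("w",ctrl.current_grip_width()*91,ctrl.current_grasp_force(),F(),np.round(ctrl.current_tool_pos(),4))
ctrl.move_l([*s,.17],vel=.15); print(F(),np.round(ctrl.current_wrist_torque(),2))
t=np.array([.5483,.0406]); y=-.1704
ctrl.goto([*t,.17],down(y)); print(np.round(ctrl.current_tool_pos(),4),F(),np.round(ctrl.current_wrist_torque(),2))
ctrl.move_l([*t,.108],vel=.1); print(F(),np.round(ctrl.current_tool_pos(),4),ctrl.current_t())
for n in("scene","top"): cv2.imwrite(f"pics/{n}5.png",ctrl.read_camera(n))
a=cv2.imread("pics/scene5.png")[150:260,180:300]; b=cv2.imread("pics/top5.png")[150:250,190:290]
A=cv2.resize(a,(480,440),interpolation=cv2.INTER_CUBIC)
# overlay predicted slice box + slot
q=proj("scene",box(*t-[.0013,.003],y,np.array([.0253,.0667,.0573]),.078))
B=A.copy()
for u in (q-[180,150]+.5)*4: cv2.circle(B,tuple(int(v) for v in u),3,(0,0,255),-1)
cv2.imwrite("pics/c5.png",B)
E
python3 s4.py
```

```text
False [ 0.3 -0.1 -0.2]
w 25.51138954027041 29.999351799488068 [-0.4 -0.1  2.9] [ 0.4792 -0.14    0.0301]
[-0.6  0.2 -1. ] [ 0.01 -0.09  0.01]
[0.5479 0.0401 0.1695] [-0.7  0.2 -0.3] [-0.03 -0.06 -0.01]
[ 0.6 -0.3 -0.2] [0.5486 0.0404 0.1084] 18.2333
```

View pics/c5.png

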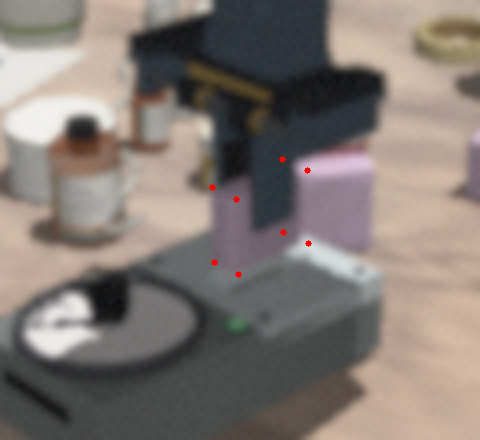

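The slice is gripped upright (25.5 mm) just above the slot, and its visible edges near (213–238, 190–270) match the prediction. The block and larger slice behind it are untouched. I'll lower it under force watch.

```bash
cat > s5.py <<'E'
from h import *
F=lambda:np.round(ctrl.current_contact_force(),1)
t=np.array([.5483,.0406])
for z in (.104,.101,.098,.095,.092,.0895):
    hit=ctrl.move_l([*t,z],vel=.03,contact_N=5)
    print(z,hit,F(),np.round(ctrl.current_wrist_torque(),2),np.round(ctrl.current_tool_pos(),4),round(ctrl.current_t(),1))
    if hit: break
E
python3 s5.py
```

```text
0.104 False [ 0.2  0.2 -1.4] [-0.01 -0.07  0.  ] [0.5482 0.0406 0.104 ] 18.6
0.101 False [-0.2 -0.  -1.4] [-0.03 -0.1   0.01] [0.5482 0.0406 0.1008] 18.9
0.098 False [-0.1  0.4  0. ] [-0.04 -0.05 -0.01] [0.5482 0.0406 0.0978] 19.1
0.095 False [-0.1 -0.5 -1. ] [-0.01 -0.09  0.01] [0.5482 0.0406 0.0948] 19.4
0.092 False [-0.2  1.1 -1.6] [ 0.02 -0.12  0.04] [0.5482 0.0406 0.0918] 19.6
0.0895 False [ 0.3 -0.4 -1. ] [-0.03 -0.09  0.06] [0.5482 0.0406 0.0893] 19.9
```

The slice is in the slot with no side load. Now the slow press.

```bash
cat > s6.py <<'E'
from h import *
t=np.array([.5483,.0406])
Fm=lambda:np.mean([(ctrl.sleep(.02),ctrl.current_contact_force())[1] for _ in range(8)],0).round(1)
for z in (.0885,.087,.085,.083,.081,.0795):
    ctrl.move_l([*t,z],vel=.01)
    f=Fm(); print(z,f,np.round(ctrl.current_tool_pos(),4),round(ctrl.current_t(),1))
    if f[2]>12: break
ctrl.sleep(.3); print(ctrl.current_grasp_force(),ctrl.current_grip_width()*91)
for n in("scene","top"): cv2.imwrite(f"pics/{n}6.png",ctrl.read_camera(n))
r=lambda i,s:cv2.resize(i,None,fx=s,fy=s,interpolation=cv2.INTER_CUBIC)
a=r(cv2.imread("pics/scene6.png")[205:265,170:270],4); b=r(cv2.imread("pics/top6.png")[150:235,150:230],4)
c=np.zeros((340,720,3),np.uint8); c[:240,:400]=a; c[:,400:]=b; cv2.imwrite("pics/c6.png",c)
E
python3 s6.py
```

```text
0.0885 [ 0.   0.  -0.8] [0.5483 0.0406 0.0885] 20.2
0.087 [-0.4 -0.1  1.3] [0.5484 0.0406 0.087 ] 20.7
0.085 [-0.2 -1.4  2.9] [0.5483 0.0405 0.085 ] 21.2
0.083 [-1.1 -2.7  4.6] [0.5483 0.0405 0.0831] 21.6
0.081 [-0.9 -3.7  6.3] [0.5483 0.0405 0.0811] 22.1
0.0795 [-0.5 -1.9  7.9] [0.5487 0.0407 0.0798] 22.6
30.001966059207916 24.887092843696905
```

View pics/c6.png

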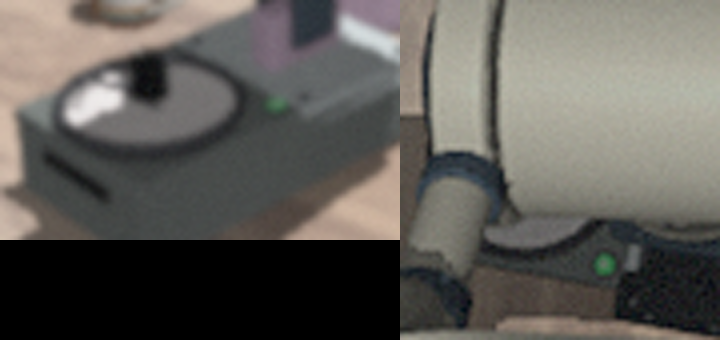

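```bash
cat > s7.py <<'E'
from h import *
t=np.array([.5483,.0406])
Fm=lambda:np.mean([(ctrl.sleep(.02),ctrl.current_contact_force())[1] for _ in range(15)],0).round(1)
ctrl.move_l([*t,.0782],vel=.01); ctrl.sleep(.3)
print(Fm(),np.round(ctrl.current_tool_pos(),4),round(ctrl.current_t(),1),np.round(ctrl.current_wrist_torque(),2))
im=np.mean([ctrl.read_camera("scene").astype(float) for _ in range(12)],0)
np.save("s7.npy",im)
o=im[215:248,180:235]
o=cv2.resize(o,None,fx=14,fy=14,interpolation=cv2.INTER_CUBIC)
o=np.clip((o-40)*2.0,0,255).astype(np.uint8)
# ticks/zero directions drawn outside the dial: load 0, .7, .9, 1.1
p=[.55816,.10263,-.1704]; k=Rz(p[2])@[0,.064,.08]+[p[0],p[1],0]
for v,col in((0,(255,0,0)),(.7,(0,255,0)),(1.1,(0,0,255))):
    a=.85+p[2]-v
    for rr in(.05,.06):
        u=(proj("scene",k+rr*np.array([np.cos(a),np.sin(a),0]))[0]-[180,215]+.5)*14; cv2.circle(o,tuple(int(x) for x in u),4,col,-1)
cv2.imwrite("pics/c7.png",o); print(o.shape)
E
python3 s7.py
```

```text
[-0.6  0.1  8.6] [0.5486 0.0408 0.0785] 23.8 [-0.08 -0.08 -0.02]
(462, 770, 3)
```

View pics/c7.png

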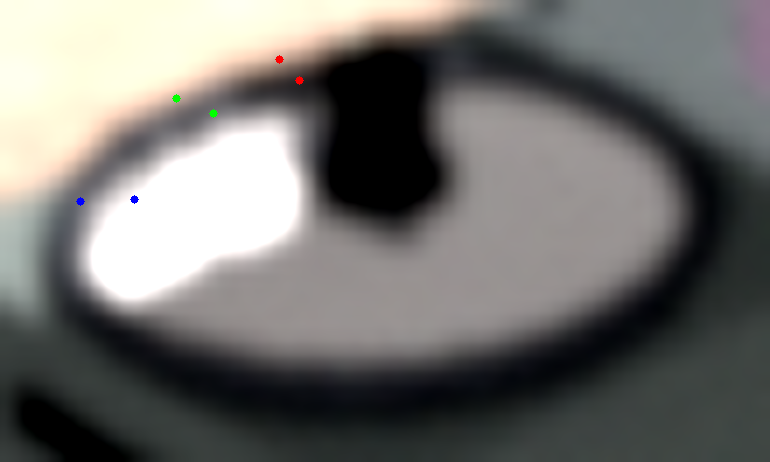

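```bash
python3 - <<'E'
from h import *
im=np.load("s7.npy"); o=im[215:240,182:212].mean(2)
q=cv2.imread("pics/scene0.png").astype(float)
q=q[215:240,182:212].mean(2)
f=lambda g:cv2.resize(np.clip((g-90)*255/165,0,255),None,fx=13,fy=13,interpolation=cv2.INTER_CUBIC).clip(0,255).astype(np.uint8)
p=[.55816,.10263,-.1704]; k=Rz(p[2])@[0,.064,.08]+[p[0],p[1],0]
O=[]
for g in(o,q):
    b=cv2.cvtColor(f(g),cv2.COLOR_GRAY2BGR)
    for v,col in((0,(255,0,0)),(.7,(0,255,0)),(.9,(0,255,255)),(1.1,(0,0,255))):
        a=.85+p[2]-v
        u=(proj("scene",k+.06*np.array([np.cos(a),np.sin(a),0]))[0]-[182,215]+.5)*13; cv2.circle(b,tuple(int(x) for x in u),4,col,-1)
    O.append(b)
cv2.imwrite("pics/c8.png",np.hstack(O)); print(o.min(),o.max())
E
```

```text
15.333333333333334 234.5277777777778
```

View pics/c8.png

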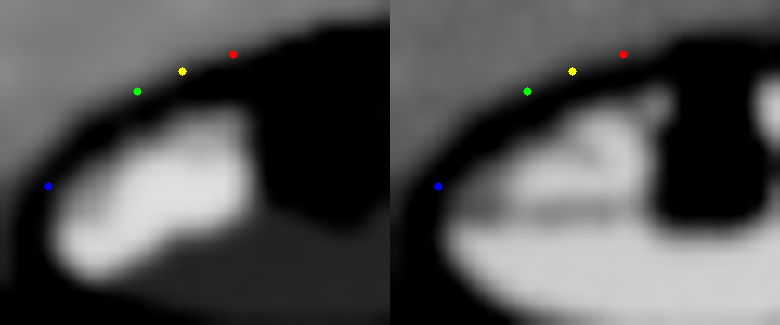

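```bash
python3 - <<'E'
from h import *
g=[np.load("s7.npy").mean(2),cv2.imread("pics/scene0.png").astype(float).mean(2)]
p=[.55816,.10263,-.1704]; k=Rz(p[2])@[0,.064,.08]+[p[0],p[1],0]+[.0013,.003,0]
for v in np.arange(-.3,1.5,.1):
    a=.85+p[2]-v; row=[]
    for im in g:
        for r in(.02,.026,.032,.038):
            u=proj("scene",k+r*np.array([np.cos(a),np.sin(a),0])).astype(np.float32)
            row.append(int(cv2.remap(im.astype(np.float32),u[:,:1],u[:,1:],cv2.INTER_CUBIC)[0,0]))
    print(round(v,1),row[:4],row[4:])
ctrl.sleep(.2); print(ctrl.current_contact_force(),ctrl.current_tool_pos(),ctrl.current_grasp_force())
E
```

```text
-0.3 [206, 231, 231, 232] [194, 184, 181, 183]
-0.2 [215, 234, 233, 233] [201, 194, 188, 189]
-0.1 [217, 235, 234, 232] [208, 207, 203, 203]
0.0 [219, 234, 234, 231] [215, 216, 215, 213]
0.1 [217, 233, 233, 230] [217, 218, 219, 214]
0.2 [210, 228, 229, 225] [219, 214, 215, 210]
0.3 [194, 223, 221, 212] [216, 210, 204, 196]
0.4 [175, 217, 209, 197] [211, 213, 194, 184]
0.5 [150, 207, 200, 185] [202, 218, 196, 173]
0.6 [114, 185, 197, 179] [178, 220, 209, 179]
0.7 [89, 154, 185, 173] [153, 207, 213, 194]
0.8 [63, 123, 168, 156] [113, 182, 203, 188]
0.9 [50, 91, 137, 145] [83, 146, 176, 170]
1.0 [34, 66, 97, 108] [53, 116, 159, 148]
1.1 [23, 46, 71, 80] [31, 87, 151, 159]
1.2 [18, 27, 46, 58] [19, 53, 109, 140]
1.3 [16, 17, 22, 28] [10, 27, 51, 69]
1.4 [16, 17, 15, 16] [11, 18, 24, 25]
[-0.72400367  0.31934065 12.23433648] [0.54856283 0.04083572 0.0784536 ] 30.001610219478607
```

The zero-position streak is gone, with no hand anywhere below about 0.65 rad. Probe geometry caps the load at about 0.96 rad and the force puts it at no less than about 0.72, so it is in the band. Handing in.

```bash
python3 -c "
from bench import ctrl
print(ctrl.current_t(), ctrl.sign_off())"
```

```text
the job is handed in; nothing more can be done
24.6 None
```

I handed the job in at 24.6 s with no verdict returned: the maximum hand was turned back to its zero stop, and the smallest slice is still gripped and pressed on the probe. I estimate the load at 0.72–0.96 rad from force and depth, because the arm and knob hid the hand itself from the cameras.

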